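# Hang the slide carrier on the retractable draining arm and draw it out to the marker

## Task

Hang the slide carrier astride the draining arm's bare bar, between the grip block and the end disc, and let go of it. Then take the arm by its grip block, squeezing the spring lock button in the block's side to unlock it, pull the arm out until its pointer lines up with the marker clipped to the scale, and finish while holding it still there, because the arm springs back if released. The carrier must still hang on the bar; do not shift the marker, and leave the bottle, rack and dish where they are.

Things in the scene. Friction and masses are not known exactly. Their poses are not given: they have to be found in the camera images.
- carrier: Loose aluminium slide carrier, 0.14 kg: a saddle 50 mm long (y), 43 mm wide (x), 100 mm high. Two upright walls with glass slides, 32 mm apart inside, open below, under a 90 degree V roof whose inside peak is 62 mm above the bottom edges. White grip tab on top. Origin: centre of the underside, z up. Starts standing on the bench on its bottom edges. Turned half round it is the same.
- apex (a point): Inside peak of the carrier's roof, midway along, 62 mm above its bottom edges; axes as the carrier. When hung properly it is 10 mm above the axis of the bar and the carrier's y lies along the bar.
- tab (a point): Middle of the carrier's grip tab, 85 mm above the bottom edges, 23 mm above the apex point. The tab is 10 mm thick in the carrier's x, 30 mm long in y, its top 15 mm above this point. Pinch it here from above, fingers closing along the carrier's x.
- stand: Fixed stand of the draining arm. Origin on the bench (z = 0) under the middle of the grip block when retracted; z up. The arm slides out along +y, its axis 160 mm up. In its frame (mm): base plate x -60 to 60, y -240 to -40; sleeve tube, diameter 26, y -240 to -40; drip tray x -55 to 55, y -10 to 250, 40 high; scale x 50 to 86, y -60 to 185, top 125 up, black marks each 10, longer each 50.
- boom (a joint): How far the telescoping arm is drawn out, m: 0 retracted and latched (its start), at most 0.165. A spring pulls it back with 3 N at 0, about 6 N at 0.15. With the lock button out, a latch stops it after about 2 mm; with the button in at least 5 mm it slides freely. The latch acts only at the retracted end.
- bar (a point): Middle of the arm's bare horizontal steel bar (14 mm diameter), on its axis, 160 mm above the bench, 83 mm along +y from the middle of the grip block; moves with the arm; axes as the stand, bar along y. Bare from the grip block (68 mm before this point) to an end disc of 28 mm diameter (62 mm after it).
- grip (a point): Grip point on the arm's grip block, 190 mm above the bench; moves with the arm; axes as the stand. The block is 30 mm in x and y, from 150 to 205 mm up. Fingers from above, closing along x: one on the flat face 16 mm to -x of this point, the other on the lock button to +x. Midway between those faces with the button fully in (32 mm apart; 39 mm with it out).
- button (a joint): How far the lock button is pressed in, m: 0 out, 0.007 fully in. A spring needs 2.5 N to start and 6 N fully in; it comes out again when released. It is pressed along the stand's -x.
- button_face (a point): Centre of the lock button's outer face (22 mm along y, 32 mm high), 190 mm above the bench, on the +x side of the grip block (23 mm in x from the grip point when out); moves with the button.
- pointer (a point): Tip of the pointer, a thin steel finger from below the grip block out to the +x side over the scale, 132 mm above the bench, at the same y as the middle of the block; moves with the arm; axes as the stand.
- marker_line (a point): Line across the marker, a small black clip (22 x 12 x 22 mm) on the scale's outer edge, 70 to 140 mm along it from the retracted pointer, held by friction (6 N). The point is the line's end beside the pointer's path, 137 mm above the bench; axes as the stand. Lined up when pointer and this point have the same y in the stand's frame; the pointer passes 3 mm beside the clip, not touching.
- wash_bottle: Bystander: white closed bottle, 64 mm diameter, 150 mm high; origin at the centre of its underside.
- tube_rack: Bystander: tube rack block with three holes, 60 x 100 x 50 mm; origin at the centre of its underside.
- petri_dish: Bystander: clear open dish, 90 mm diameter, 16 mm high; origin at the centre of its underside.

How it is judged (in metres and radians):
On the way, in this order (a step that is already met when the one before it is completed fails the run):
1. the carrier hangs at rest astride the bar, let go of, with the arm still retracted (x of apex in the frame of bar between -0.008 and 0.008 m and y of apex in the frame of bar between -0.036 and 0.036 m and z of apex in the frame of bar between 0.004 and 0.016 m and angle between apex's own z axis and vertical below 0.3 rad and angle between the y axis of apex and the y axis of bar, either way round below 0.25 rad and contact force between carrier and the fingers below 0.2 N and value of joint boom below 0.01 m and linear speed of carrier below 0.03 m/s), for 0.3 s.
2. the lock button is pressed in at least 5 mm (value of joint button above 0.005 m), for 0.1 s.
3. the arm is drawn out and held with the pointer within 5 mm of the marker line (x of apex in the frame of bar between -0.008 and 0.008 m and y of apex in the frame of bar between -0.036 and 0.036 m and z of apex in the frame of bar between 0.004 and 0.016 m and angle between apex's own z axis and vertical below 0.3 rad and angle between the y axis of apex and the y axis of bar, either way round below 0.25 rad and contact force between carrier and the fingers below 0.2 N and y of pointer in the frame of marker_line between -0.005 and 0.005 m and velocity of joint boom between -0.015 and 0.015 m/s), for 0.5 s.
At the end, for the whole second after the job is handed in: For the last second the fingers hold the arm still (under 15 mm/s), pointer within 5 mm of the marker line; the carrier, untouched, hangs on the bar: roof peak within 8 mm of its axis sideways, 4-16 mm above, within 36 mm of its middle, leaning under 0.3 rad, within 0.25 rad of its line (all of step 3 and value of joint boom above 0.055 m and contact force between the fingers and anything else above 2 N); the arm keeps its last pose, push and grip.
It fails at once if the marker is shifted by more than 5 mm (distance of marker_line from where it was at the start of the episode above 0.005 m).
It fails at once if the closed wash bottle is pushed by more than 25 mm or knocked over (distance of wash_bottle from where it was at the start of the episode above 0.025 m or angle between wash_bottle's own z axis and vertical above 0.4 rad).
It fails at once if the tube rack is pushed by more than 25 mm or knocked over (distance of tube_rack from where it was at the start of the episode above 0.025 m or angle between tube_rack's own z axis and vertical above 0.4 rad).
It fails at once if the petri dish is pushed by more than 25 mm or knocked over (distance of petri_dish from where it was at the start of the episode above 0.025 m or angle between petri_dish's own z axis and vertical above 0.4 rad).
It also fails if it takes over 54 s, if anything falls off the work surface, if the arm or the gripper's body presses on something with over 40 N, if the wrist force passes 120 N, or if a joint passes its speed limit or range.

## Robot

A 6-joint arm with a two-finger parallel gripper is mounted at the origin on the work surface. World frame = base frame: x ahead of the robot, y to its left, z up, the work surface at z = 0. Lengths are in mm, angles in rad, forces in N, time in s.
With the tool pointing down it reaches from about 350 to 875 mm from the base axis. Payload 4.2 kg.
Tool frame: the origin (TCP) lies between the finger pads; the fingertips stand 17 mm ahead of it and the grasp point (between the pads) lies 2 mm behind it; z points along the fingers, y is the line along which they close (so a half turn about z gives the same grasp; the last joint's range is limited). The gripper opens to 85 mm and grips with 20 to 120 N. Pads are 22 mm wide; open, the fingers measure 114 mm over their backs; the gripper's body (76 mm by 85 mm) begins 54 mm behind the grasp point. The pads swing forward as they close: fully open they stand 13 mm farther back than shut.
Start: joints at [-1.062, 0.385, 0.008, 0, -1.194, -0.259], TCP at [154.523, -605.576, 248.312] pointing down, gripper open.
Joint ranges: [-3.14, 3.14], [-1.21, 2.06], [-1.07, 1.41], [-3.16, 2.05], [-2.99, -0.16], [-3.1, 3.1]. Speed limits (rad/s): [2.79, 2.79, 3.14, 3.14, 3.14, 3.14].

## Interface

Orientations are given as a unit quaternion [x, y, z, w].
In Python, from bench import arm gives the robot as it stands.
- The arm moves only by the tool step_hand, called after ">>>" as a command line: name --argument value ..., lists and objects as JSON in quotes. Schema: {"type":"object","properties":{"offsets":{"type":"object","properties":{"rows":{"type":"array","items":{"type":"array","items":{"type":"number"},"minItems":6,"maxItems":6},"minItems":1,"maxItems":10}},"additionalProperties":false,"required":["rows"]},"jaw":{"type":"number"},"only":{"type":"string"},"quiet":{"type":"boolean"},"lines":{"type":"string"}},"required":["offsets"],"additionalProperties":false}. offsets is an object whose key "rows" holds a list of rows, 1 to 10 of them, each of 6 numbers: dx, dy, dz in normalised numbers (1 is 800 mm), then a rotation vector rx, ry, rz in fractions of the full range, 1 being pi rad; each row is the pose to reach, as a shift and turn from the pose commanded when the call began, along the tool's axes at that moment; what a row does not reach only later rows make up. A row lasts 1/10 s, in which the tool goes at most 50 mm and 0.15 rad, less where a joint would pass 70% of its speed; a pose out of reach is approached as far as the arm can. jaw is the finger opening in mm, set as the call begins (left out keeps the last). The fingers move at their own pace and stop on an object; the grip force is fixed at half the most. Time passes only in rows, so rows that do not move let the fingers close. The tool returns the time, the measured TCP pose, the force, the opening and the grip force at its end. only (a regular expression) keeps the lines of the reply that match it, lines (a string "A,B") keeps lines A to B, and quiet returns only ok. No shift or turn number may pass 1 either way. Input that does not fit is refused with a message, and nothing moves.
- arm.read_state(): the state, without advancing time (a new reading comes with each control period).
- arm.get_image(name): name is "scene" or "top" or "wrist"; returns the picture (384x512x3 uint8, blue, green, red); there is no depth.
- arm.get_calibration(name): a dict with "K" (3x3 intrinsics, pixels), "rvec" (rotation vector, rad) and "tvec" (3), from world to camera coordinates, as OpenCV has them. Camera axes: x right, y down, z forward; pixel columns grow to the right and rows downward; lengths in mm; the calibration is good to about 2 mm. A picture is of the moment at which its call begins: read the wrist's pose just before it. get_calibration takes no time and is no camera call; for the wrist camera it gives the pose at the moment of the call.
- arm.job_done(): hands the job in; it is judged then, once.
The state is a dict: "clock": time; "joints": joint angles; "joint_vel": joint speeds; "joint_efforts": joint torques, N m; "position": TCP position; "ee_rot": TCP orientation; "contact_force": force on the tool from outside, world axes, zero at the start; "wrist_torque": the same for the moment, N m; "gripper_width": finger opening in mm; "grasp_force": force on a finger pad.
Only numpy, scipy, OpenCV 4.12 (cv2) and the standard library are available. Lean on these libraries where they do the work, as an engineer would, in place of code of your own. Each camera call takes 0.05 s, during which the arm holds its last target. There are 200 camera calls.

## Working session

There is one attempt and no reset: what is moved stays moved. The work goes in short steps, Python scripts to look and compute and a tool call to move; the robot and the scene stay as the last step left them, time stands still between calls to the robot, and variables do not carry over. Pictures are saved under pics/ and viewed, at most 11 in all, crops included, and the job is handed in when it is done.

```bash
ls; mkdir -p pics; python3 - <<'E'
from bench import arm
import cv2, numpy as np
s=arm.read_state(); print(s)
for n in ["scene","top"]:
    im=arm.get_image(n); cv2.imwrite(f"pics/{n}0.png",im)
    c=arm.get_calibration(n); R=cv2.Rodrigues(np.array(c['rvec']))[0]
    print(n,c['K'],(-R.T@np.array(c['tvec']).reshape(3)), R)
E
```

```text
bench.py
pics
{'clock': 0.0, 'joints': array([-1.06239616e+00,  3.85560725e-01,  6.62560394e-03, -4.65428155e-04,
       -1.19397504e+00, -2.58613230e-01]), 'joint_vel': array([ 0.00043032,  0.00035743,  0.00104999,  0.00066656, -0.00156579,
       -0.00114185]), 'joint_efforts': array([ 1.01755500e-04, -3.92284691e+01,  1.88399649e+01,  4.18634623e+00,
       -4.65685269e-03, -4.54802318e-06]), 'position': array([ 154.3877839 , -605.07779856,  247.22390581]), 'ee_rot': array([-1.24483768e-01,  9.92221058e-01,  1.06107201e-03, -1.94887294e-04]), 'contact_force': array([-0.15189099,  0.49419573,  0.06941992]), 'wrist_torque': array([0.01686017, 0.01190892, 0.01384799]), 'grasp_force': 0.0, 'gripper_width': 85.4759669705817}
scene [[370.76907148   0.         253.19571107]
 [  0.         370.76907148 193.87723049]
 [  0.           0.           1.        ]] [1161.03543599 -603.64977569  959.14315855] [[ 0.70812406  0.7060747  -0.00433931]
 [ 0.50398401 -0.50973196 -0.69726139]
 [-0.49453051  0.49156063 -0.71680382]]
top [[448.4300591    0.         253.26235463]
 [  0.         448.4300591  200.04726754]
 [  0.           0.           1.        ]] [ 440.84127612  -19.49900276 1494.50165597] [[ 0.0223858  -0.9996166  -0.016295  ]
 [-0.99618053 -0.02092695 -0.08477278]
 [ 0.08439927  0.01813047 -0.99626706]]
```

View pics/scene0.png

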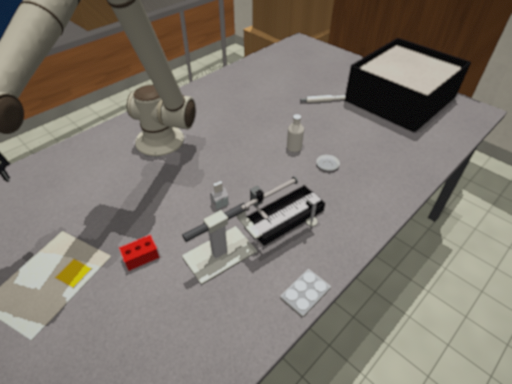

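View pics/top0.png

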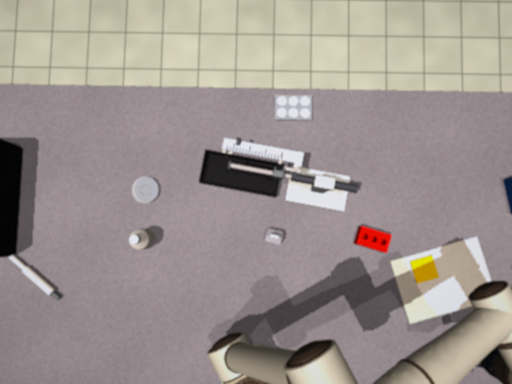

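The scene view shows the carrier at about (220,195), the grip block at (257,193) and the bar end at (295,181). In the top view the carrier is at (275,236), and the arm runs from (358,187) to its tip at (230,166), with the scale above it. I'll zoom in on both.

```bash
python3 - <<'E'
import cv2
t=cv2.imread("pics/top0.png")[130:250,195:295]; s=cv2.imread("pics/scene0.png")[165:260,200:330]
cv2.imwrite("pics/topc.png",cv2.resize(t,None,fx=5,fy=5,interpolation=cv2.INTER_CUBIC))
cv2.imwrite("pics/scenec.png",cv2.resize(s,None,fx=6,fy=6,interpolation=cv2.INTER_CUBIC))
E
```

```text
(no output)
```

View pics/topc.png

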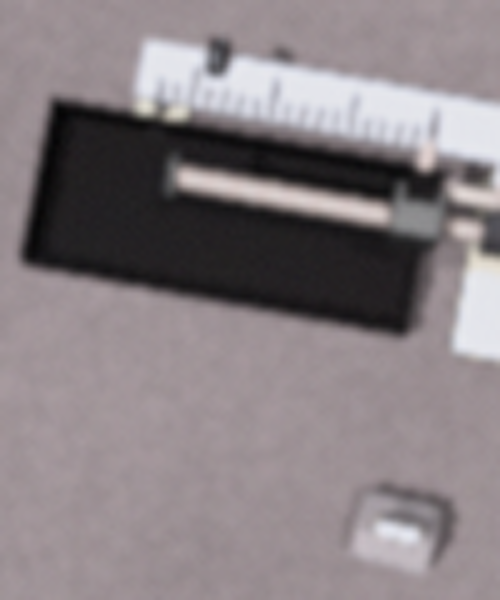

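View pics/scenec.png

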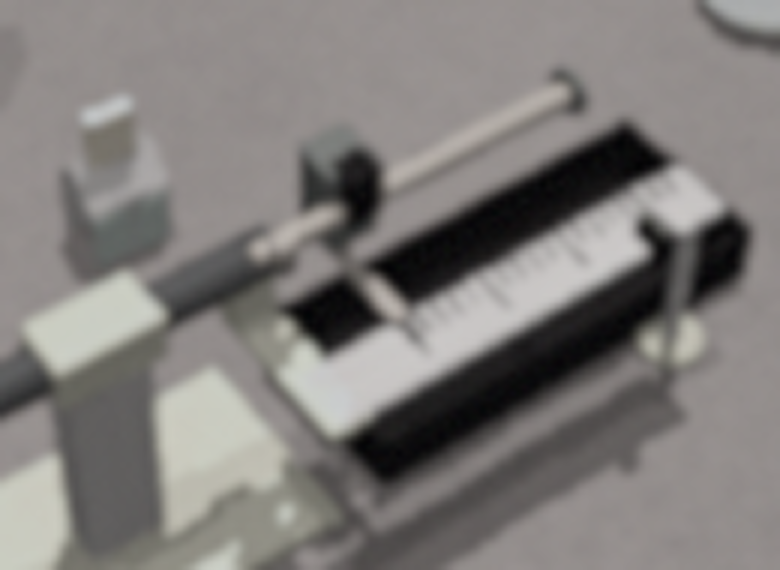

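The top crop shows the tab at crop (398,530), i.e. pixel (274.6,236), and the block top near (278.6,173). The disc is at (229.4,165.4) and the marker at (238.6,141). The scene crop agrees, and the scale is on the +x side.

```bash
cat > h.py <<'E'
from bench import arm
import cv2, numpy as np
from scipy.spatial.transform import Rotation as Ro
def cast(c,px,z):
    K=np.array(c['K']);R=cv2.Rodrigues(np.array(c['rvec']))[0];t=np.array(c['tvec']).reshape(3)
    o=-R.T@t; d=R.T@np.linalg.inv(K)@np.array([px[0],px[1],1.]); return o+d*(z-o[2])/d[2]
def proj(c,p):
    return cv2.projectPoints(np.array(p,float).reshape(-1,3),np.array(c['rvec']),np.array(c['tvec']),np.array(c['K']),None)[0].reshape(-1,2)
def tool(target):   # shift from measured tcp in tool axes
    s=arm.read_state(); return Ro.from_quat(s['ee_rot']).inv().apply(np.array(target)-s['position'])
E
python3 - <<'E'
from h import *
T=arm.get_calibration('top');S=arm.get_calibration('scene')
t=lambda x,y,z:cast(T,(x/5+195,y/5+130),z).round(1)
s=lambda x,y,z:cast(S,(x/6+200,y/6+165),z).round(1)
print('tabtop',t(398,530,100),s(107,108,100))
print('blocktop',t(418,215,205),s(335,145,205))
print('disc',t(172,177,160),s(570,93,160))
print('bar nr block',t(390,210,160),s(388,193,160))
print('pointer',t(425,160,132),s(405,318,132))
print('marker',t(218,55,137),s(655,230,137))
for p in [(55,100),(25,262),(408,332)]: print('tray',t(*p,40))
W=arm.get_calibration('wrist');R=cv2.Rodrigues(W['rvec'])[0];st=arm.read_state()
print(W['K'],R,-R.T@np.array(W['tvec']).reshape(3)-st['position'],Ro.from_quat(st['ee_rot']).as_matrix())
E
```

```text
tabtop [448.6 -62.7 100. ] [448.9 -61.5 100. ]
blocktop [630.3 -67.7 205. ] [632.8 -67.8 205. ]
disc [657.   78.9 160. ] [661.2  77.1 160. ]
bar nr block [639.6 -52.5 160. ] [643.7 -41.3 160. ]
pointer [675.1 -74.1 132. ] [689.7 -76.7 132. ]
marker [737.1  54.4 137. ] [742.   50.7 137. ]
tray [726.1 166.3  40. ]
tray [618.4 182.6  40. ]
tray [577.6 -68.7  40. ]
[[309.74680276   0.         258.68828357]
 [  0.         309.74680276 186.42220343]
 [  0.           0.           1.        ]] [[-0.24595712  0.96927985  0.00129402]
 [ 0.92681388  0.23479002  0.29306941]
 [ 0.28376245  0.07328182 -0.95609029]] [-73.017871   -18.34638747 124.62736686] [[-9.68993977e-01 -2.47083678e-01 -5.72657308e-04]
 [-2.47084316e-01  9.68992326e-01  1.79268711e-03]
 [ 1.11956812e-04  1.87859765e-03 -9.99998229e-01]]
```

```bash
python3 - <<'E'
from h import *
print(tool([545,-40,330]))
# target: tool y = (cos a, sin a), z down, x = y cross z
a=-0.17; y=np.array([np.cos(a),np.sin(a),0]); z=np.array([0,0,-1.]); x=np.cross(y,z)
G=Ro.from_matrix(np.c_[x,y,z]); s=arm.read_state()
print(x,(Ro.from_quat(s['ee_rot']).inv()*G).as_rotvec())
E
```

```text
[-518.09394177  451.27392716  -81.85059922]
[0.16918235 0.98558477 0.        ] [ 1.10168662e-03 -1.94194014e-03  1.99046566e+00]
```

The rows are not in the units I measure in: shifts go in shares of 800 mm and turns go in shares of pi rad. I convert before sending: -370 mm is -0.4625, -333 mm is -0.4163, -1.151 rad is -0.3664.

>>> step_hand --offsets '{"rows":[[-0.0463,0.04,-0.015,0,0,-0.0366],[-0.0925,0.08,-0.03,0,0,-0.0732],[-0.1388,0.12,-0.045,0,0,-0.1098],[-0.185,0.16,-0.06,0,0,-0.1464],[-0.2313,0.2,-0.075,0,0,-0.183],[-0.2775,0.2413,-0.0875,0,0,-0.2196],[-0.3238,0.2813,-0.0938,0,0,-0.2562],[-0.37,0.3213,-0.1,0,0,-0.2928],[-0.4163,0.3613,-0.1025,0,0,-0.3295],[-0.4625,0.4013,-0.1025,0,0,-0.3664]]}' --jaw 85

```text
clock: 1.1
position: [434.3, -201.1, 330.7]
ee_rot: [-0.646, 0.763, -0.0, 0.0]
contact_force: [1.1, -0.5, 0.3]
gripper_width: 84.8
grasp_force: 0.0
```

```bash
python3 - <<'E'
from h import *
print(tool([545,-40,330]))
E
```

```text
[-177.08822344  -82.70189831    0.77965406]
```

Converted, -177 mm is -0.2213, -168 mm is -0.21.

>>> step_hand --offsets '{"rows":[[-0.0525,-0.025,0,0,0,0],[-0.105,-0.05,0,0,0,0],[-0.1575,-0.075,0,0,0,0],[-0.21,-0.0988,0,0,0,0],[-0.2213,-0.1038,0,0,0,0],[-0.2213,-0.1038,0,0,0,0],[-0.2213,-0.1038,0,0,0,0]]}'

```text
clock: 1.8
position: [544.8, -43.3, 330.0]
ee_rot: [-0.644, 0.765, 0.0, -0.001]
contact_force: [-0.6, -0.8, 0.9]
gripper_width: 84.9
grasp_force: 0.0
```

```bash
python3 - <<'E'
from h import *
import pickle
c=arm.get_calibration('wrist');im=arm.get_image('wrist');cv2.imwrite('pics/w1.png',im);pickle.dump(c,open('w1.pkl','wb'))
cv2.imwrite('pics/w1b.png',cv2.resize(im,(800,600),interpolation=cv2.INTER_CUBIC))
print(arm.read_state()['position'])
E
```

```text
[544.66629869 -43.64321703 330.29234787]
```

View pics/w1b.png

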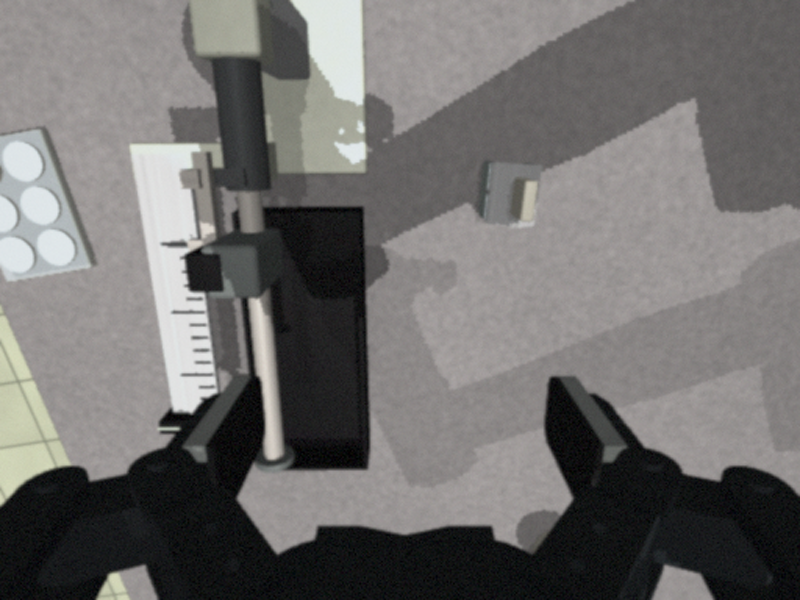

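The wrist view shows the tab at view pixel (528,199) and the block near (225,265). The bar axis runs from (262,300) to (273,455), and the marker is at about (175,425). I'll zoom in on three of these.

```bash
python3 - <<'E'
import cv2,numpy as np
im=cv2.imread('pics/w1.png')
f=lambda y,x,h,w,k:cv2.resize(im[y:y+h,x:x+w],None,fx=k,fy=k,interpolation=cv2.INTER_CUBIC)
a=f(95,300,60,50,8); b=f(140,90,160,100,3); 
cv2.imwrite('pics/w1c.png',np.hstack([a,f(95,110,60,0+50,0+8) if 0 else f(140,112,60,70,0+5.715*0+8)[:480,:390]]))
E
```

```text
(no output)
```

View pics/w1c.png

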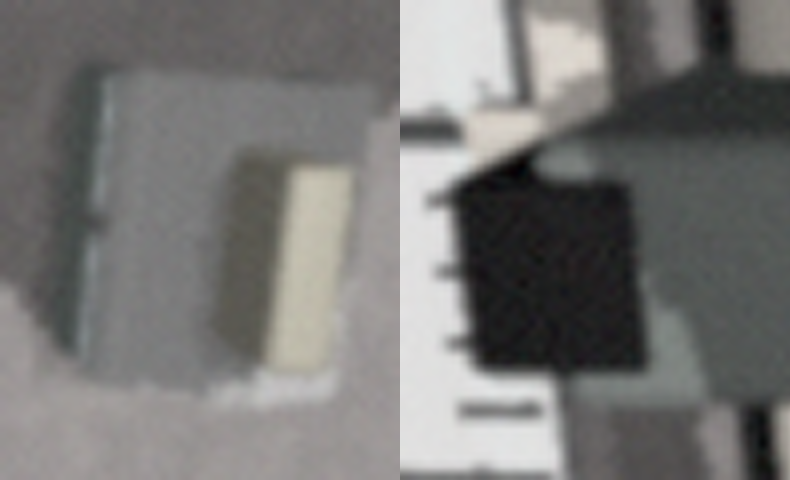

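The left crop shows the tab top quad at crop (288,163), (352,165), (330,370) and (267,368). The right crop shows the black button top at (460,185), (628,183), (648,368) and (478,372).

```bash
python3 - <<'E'
from h import *
import pickle
c=pickle.load(open('w1.pkl','rb')); im=cv2.imread('pics/w1.png')
q=[cast(c,(x/8+300,y/8+95),100) for x,y in [(288,163),(352,165),(330,370),(267,368)]]
print('tab',np.round(q,1),np.mean(q,0)); d=(q[3]+q[2]-q[0]-q[1]);print('carrier y lean',np.arctan2(d[0],d[1]))
b=[cast(c,((x-400)/8+112,y/8+140),206) for x,y in [(460,185),(628,183),(648,368),(478,372)]]
print('button',np.round(b,1),np.mean(b,0))
v=lambda x,y,z:cast(c,(x/1.5625,y/1.5625),z)
# bar: bright pixels per row
g=im.astype(int).sum(2); P=[]
for r in range(200,280,6):
    seg=g[r,160:185]; w=np.where(seg>300)[0]
    P.append(cast(c,(160+w.mean(),r),163)); print(r,len(w),P[-1].round(1))
P=np.array(P); f=np.polyfit(P[:,1],P[:,0],1);print('bar x=',f, 'lean',np.arctan(f[0]))
print('disc',v(273,458,160),v(275,470,160),'marker',v(175,428,137))
print('block end at bar',v(262,297,160))
ed=[cast(c,(x/1.5625,y/1.5625),40) for x,y in [(363,208),(368,468)]];print('tray edge',ed)
E
```

```text
tab [[450.4 -76.9 100. ]
 [441.6 -75.1 100. ]
 [447.3 -46.9 100. ]
 [456.2 -48.8 100. ]] [448.883781   -61.91151979 100.        ]
carrier y lean 0.20199611812999144
button [[653.5 -80.9 206. ]
 [636.5 -78.1 206. ]
 [640.  -58.6 206. ]
 [657.7 -61.3 206. ]] [646.90107647 -69.72719561 206.        ]
200 11 [641.1 -30.7 163. ]
206 13 [641.8 -24.4 163. ]
212 14 [642.  -17.8 163. ]
218 13 [643.1 -11.4 163. ]
224 14 [644.3  -4.9 163. ]
230 13 [645.5   1.7 163. ]
236 13 [646.2   8.5 163. ]
242 11 [646.9  15.3 163. ]
248 10 [647.1  22.3 163. ]
254 10 [648.9  29.2 163. ]
260 10 [649.6  36.3 163. ]
266 11 [650.9  43.4 163. ]
272 10 [652.2  50.6 163. ]
278 12 [654.1  57.8 163. ]
bar x= [1.41261107e-01 6.44924778e+02] lean 0.14033259148843885
disc [659.87902614  78.41749863 160.        ] [660.96722556  88.44055753 160.        ] marker [735.8009791   55.45858432 137.        ]
block end at bar [636.9190974  -39.58236255 160.        ]
tray edge [array([574.80908946, -70.68567626,  40.        ]), array([620.65176539, 185.70185563,  40.        ])]
```

```bash
python3 - <<'E'
from h import *
s=arm.read_state();print(s['position'],Ro.from_quat(s['ee_rot']).as_matrix().round(3));print(tool([448.9,-61.9,200]))
E
```

```text
[544.66629869 -43.64321703 330.29234787] [[-0.17  -0.985 -0.001]
 [-0.985  0.17  -0.   ]
 [ 0.     0.001 -1.   ]]
[ 34.26990917  91.19220776 130.34624879]
```

Converted, 130 mm is 0.1625, 97 mm is 0.1213.

>>> step_hand --offsets '{"rows":[[0.01,0.0275,0.04,0,0,0],[0.0213,0.0563,0.0813,0,0,0],[0.0313,0.085,0.1213,0,0,0],[0.0425,0.1138,0.1625,0,0,0],[0.0425,0.1138,0.1625,0,0,0],[0.0425,0.1138,0.1625,0,0,0],[0.0425,0.1138,0.1625,0,0,0]]}'

```text
clock: 2.55
position: [451.5, -61.3, 202.0]
ee_rot: [-0.644, 0.765, -0.001, 0.002]
contact_force: [0.2, 1.2, -0.0]
gripper_width: 84.9
grasp_force: 0.0
```

```bash
python3 - <<'E'
from h import *
import pickle
print(tool([448.9,-61.9,83]))
c=arm.get_calibration('wrist');im=arm.get_image('wrist');cv2.imwrite('pics/w2.png',im);pickle.dump(c,open('w2.pkl','wb'))
hsv=cv2.cvtColor(im,cv2.COLOR_BGR2HSV); p=proj(c,[448.9,-61.9,100])[0];print(p)
cv2.imwrite('pics/w2c.png',cv2.resize(im[60:300,130:390],None,fx=2.5,fy=2.5,interpolation=cv2.INTER_CUBIC))
E
```

```text
[  1.16030286   2.89532063 118.9858633 ]
[261.7108945  191.43845813]
```

View pics/w2c.png

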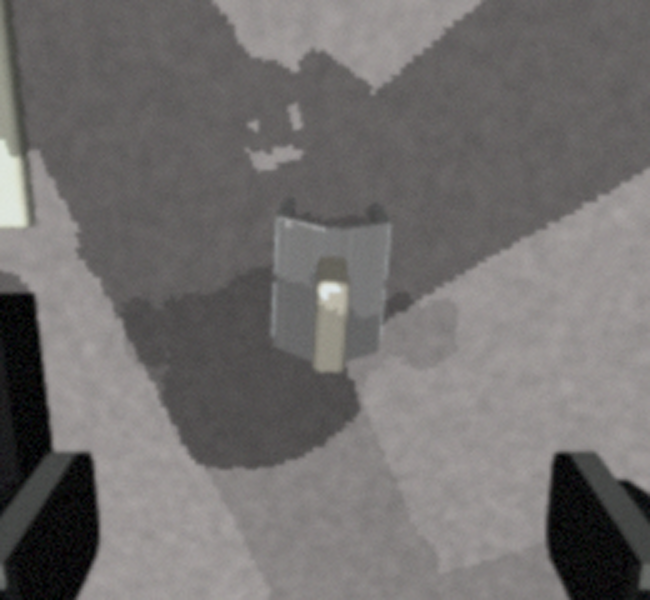

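The tab top is centred at crop (331,327), i.e. pixel (262.4,190.8), against a predicted (261.7,191.4). That agrees, so I'll descend.

Converted, 118 mm is 0.1475, 105 mm is 0.1313, -0.03 rad is -0.0095.

>>> step_hand --offsets '{"rows":[[0.0013,0.0038,0.05,0,0,-0.0032],[0.0013,0.0038,0.1,0,0,-0.0064],[0.0013,0.0038,0.1313,0,0,-0.0095],[0.0013,0.0038,0.1475,0,0,-0.0095],[0.0013,0.0038,0.1475,0,0,-0.0095],[0.0013,0.0038,0.1475,0,0,-0.0095]]}'

```text
clock: 3.2
position: [448.4, -61.1, 83.1]
ee_rot: [-0.656, 0.755, -0.001, 0.001]
contact_force: [-0.1, -0.8, 0.5]
gripper_width: 84.9
grasp_force: 0.0
```

```bash
python3 - <<'E'
from h import *
print(tool([448.9,-61.9,83]))
E
```

```text
[ 0.7385577  -0.63416435  0.11845016]
```

>>> step_hand --offsets '{"rows":[[0,0,0,0,0,0],[0,0,0,0,0,0],[0,0,0,0,0,0],[0,0,0,0,0,0],[0,0,0,0,0,0],[0,0,0,0,0,0],[0,0,0,0,0,0],[0,0,0,0,0,0]]}' --jaw 0

```text
clock: 4.0
position: [447.1, -61.2, 82.6]
ee_rot: [-0.656, 0.755, -0.0, 0.0]
contact_force: [-1.0, 0.4, 4.0]
gripper_width: 9.3
grasp_force: 59.7
```

```bash
python3 - <<'E'
from h import *
s=arm.read_state();print(s['gripper_width'],s['grasp_force']);print(tool([448.9,-61.9,295]))
E
```

```text
9.286121675289028 59.74085748195648
[   0.40830581   -1.97382409 -212.35481101]
```

Converted, -212 mm is -0.265, -190 mm is -0.2375.

>>> step_hand --offsets '{"rows":[[0,0,-0.025,0,0,0],[0,0,-0.075,0,0,0],[0,0,-0.1313,0,0,0],[0,0,-0.1875,0,0,0],[0,0,-0.2375,0,0,0],[0,0,-0.265,0,0,0],[0,0,-0.265,0,0,0]]}'

```text
clock: 4.7
position: [448.1, -61.1, 297.1]
ee_rot: [-0.656, 0.755, -0.002, 0.003]
contact_force: [-0.6, -0.0, -2.0]
gripper_width: 9.2
grasp_force: 59.2
```

```bash
python3 - <<'E'
from h import *
s=arm.read_state();print(s['gripper_width']);print(tool([646.5,14,295]))
a=-0.16+np.pi; y=np.array([np.cos(a),np.sin(a),0]); z=np.array([0,0,-1.]); x=np.cross(y,z)
print((Ro.from_quat(s['ee_rot']).inv()*Ro.from_matrix(np.c_[x,y,z])).as_rotvec())
E
```

```text
9.189411391185638
[-102.03807776 -185.96877016    3.48566829]
[-0.00637085  0.0020224   0.02015096]
```

Converted, -186 mm is -0.2325, -175 mm is -0.2188, 0.02 rad is 0.0064.

>>> step_hand --offsets '{"rows":[[-0.0313,-0.0188,0,0,0,0],[-0.075,-0.05,0,0,0,0],[-0.1125,-0.0938,0,0,0,0.0032],[-0.1275,-0.1438,0,0,0,0.0064],[-0.1275,-0.1875,0,0,0,0.0064],[-0.1275,-0.2188,0,0,0,0.0064],[-0.1275,-0.2325,0,0,0,0.0064],[-0.1275,-0.2325,0,0,0,0.0064],[-0.1275,-0.2325,0,0,0,0.0064]]}'

```text
clock: 5.6
position: [644.1, 13.7, 292.9]
ee_rot: [-0.648, 0.761, 0.001, -0.001]
contact_force: [-0.6, -0.5, -2.0]
gripper_width: 9.4
grasp_force: 59.0
```

```bash
python3 - <<'E'
from h import *
import pickle
s=arm.read_state();print(s['gripper_width']);print(tool([646.5,14,240]))
c=arm.get_calibration('wrist');im=arm.get_image('wrist');pickle.dump(c,open('w3.pkl','wb'));cv2.imwrite('pics/w3.png',im)
cv2.imwrite('pics/w3b.png',cv2.resize(im,(800,600),interpolation=cv2.INTER_CUBIC))
im=arm.get_image('scene');cv2.imwrite('pics/s3.png',im)
E
```

```text
9.355209017881567
[-0.68477887 -2.45523459 52.88226316]
```

View pics/w3b.png

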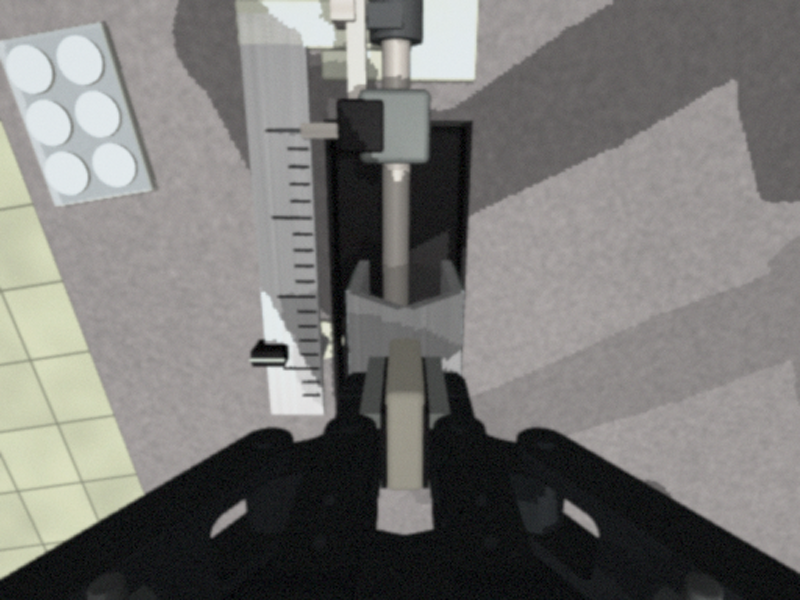

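The view shows the roof peak near (404,305), with the bar at columns 384–409 running straight under it. The block top spans (362–430, 90–162), the pointer is at row 130, and the marker line's right end is at about (287,356).

```bash
python3 - <<'E'
from h import *
import pickle
c=pickle.load(open('w3.pkl','rb')); im=cv2.imread('pics/w3.png'); g=im.astype(int).sum(2)/3
for r in (120,140,160,180): print(r, g[r,238:272].astype(int))
v=lambda x,y,z:cast(c,(x/1.5625,y/1.5625),z).round(1)
print('block',v(362,91,205),v(430,92,205),v(427,162,205),v(364,160,205),v(396,126,205))
print('button',v(337,98,206),v(342,152,206))
print('pointer',v(303,130,132),'marker',v(287,356,137),v(287,345,137))
print('scale marks',v(266,130,125),v(272,217,125),v(278,297,125),v(284,368,125),v(268,413,125),v(322,413,125))
for r in range(215,240): print(r,g[r,160:186:2].astype(int))
E
```

```text
120 [ 23  25  27  28  27  27  46  85 107 115 121 125 131 137 140 141 143 134
 131 125 119 110 102  79  45  37  23  26  26  28  27  22  26  30]
140 [ 25  25  27  28  20  22  41  82 103 116 119 126 132 135 139 142 137 132
 129 126 118 112  99  72  49  32  28  18  28  31  18  27  21  29]
160 [ 15  15  19  14  12  17  44  78 104 113 122 127 130 133 139 139 139 134
 128 126 118 110  95  67  43  39  47  43  44  48  49  48  51  48]
180 [ 19  19  21  22  15  21  33  62  85  94 101 101 110 111 111 112 110 107
 105  97 101  91  79  61  43  41  37  38  38  41  45  39  40  39]
block [645.1 -82.6 205. ] [617.8 -77.8 205. ] [623.1 -50.7 205. ] [649.3 -55.8 205. ] [633.7 -67.1 205. ]
button [655.6 -81.6 206. ] [657.7 -60.5 206. ]
pointer [685.9 -75.9 132. ] marker [724.9  55.1 137. ] [723.1  47.8 137. ]
scale marks [708.2 -79.7 125. ] [716.7 -30.6 125. ] [725.1  19.4 125. ] [732.8  68.2 125. ] [751.5  99.4 125. ] [715.  105.4 125. ]
215 [153 155 153 152 169 226 229 230 230 232 233 229 231]
216 [153 152 152 140 151 223 229 226 223 231 231 230 232]
217 [152 153 140  86  91 202 219 200 191 229 228 228
[... 581 characters left out ...]
113]
228 [108  64  60  59  61  59  58  59  56  57  55  21 115]
229 [146 135 132 133 130 133 133 130 128 130 125  70 134]
230 [188 188 188 189 189 191 189 186 189 190 185 102 169]
231 [158 137 137 137 137 141 142 142 141 143 145  94 202]
232 [132  65  59  59  63  66  66  68  65  72  72  95 218]
233 [136  54  40  38  40  42  49  52  52  52  52 117 221]
234 [144  93  83  85  84  97 128 126 124 122 119 126 191]
235 [152 140 143 141 140 159 214 207 207 206 192 106 120]
236 [153 152 155 155 155 172 226 229 224 229 222 151 146]
237 [154 156 157 158 154 169 227 229 227 228 229 219 215]
238 [154 154 157 158 152 164 225 230 228 228 231 228 227]
239 [155 156 157 156 150 166 223 231 228 229 229 228 229]
```

```bash
python3 - <<'E'
from h import *
import pickle
c=pickle.load(open('w3.pkl','rb'))
u=np.array([np.sin(.165),np.cos(.165)]); n=np.array([u[1],-u[0]]); O=np.array([633.7,-67.1])
m=cast(c,(181,230),137)[:2]; print('marker',m,(m-O)@n,(m-O)@u)
print('mark0',(np.array([708.2,-79.7])-O)@u)
for r in (120,150,180): p=cast(c,(253.3,r),160)[:2]; print('bar',p,(p-O)@n,(p-O)@u)
for px in [(303,130)]: p=cast(c,(px[0]/1.5625,px[1]/1.5625),132)[:2];print('ptr',(p-O)@n,(p-O)@u)
P=O+83*u; print('barmid',P)
s=arm.read_state(); print('tcp rel bar',(s['position'][:2]-P)@n,(s['position'][:2]-P)@u); print(Ro.from_quat(s['ee_rot']).as_matrix().round(3)); print('carrier walls',[cast(c,(x/1.5625,y/1.5625),209) for x,y in[(404,305),(396,305)]])
E
```

```text
marker [728.03117933  56.97439228] 72.67049862221646 137.8833740678669
mark0 -0.19207261857315672
bar [639.14883002 -38.67022303] 0.7051688079883123 28.93863686844834
bar [643.24392319 -14.30217098] 0.7421345295758623 53.648359294897006
bar [647.57971953  11.49819701] 0.7812730383920314 79.81048051146658
ptr 52.96493429338867 -0.07699787433283056
barmid [647.33294347  14.77272349]
tcp rel bar -2.9927236866073326 -1.4412018788178254
[[-0.159 -0.987 -0.001]
 [-0.987  0.159  0.   ]
 [-0.     0.001 -1.   ]]
carrier walls [array([642.79710377,   9.60309972, 209.        ]), array([646.3855201 ,   9.01503241, 209.        ])]
```

>>> step_hand --offsets '{"rows":[[-0.0013,-0.0025,0,0,0,0],[-0.0038,-0.005,0.0125,0,0,0],[-0.0038,-0.005,0.0438,0,0,0],[-0.0038,-0.005,0.075,0,0,0],[-0.0038,-0.005,0.1,0,0,0],[-0.0038,-0.005,0.115,0,0,0],[-0.0038,-0.005,0.1225,0,0,0],[-0.0038,-0.005,0.1225,0,0,0],[-0.0038,-0.005,0.1225,0,0,0]]}'

```text
clock: 6.6
position: [650.4, 16.2, 197.4]
ee_rot: [-0.648, 0.761, -0.001, 0.001]
contact_force: [-0.3, -0.7, -1.4]
gripper_width: 9.3
grasp_force: 59.0
```

```bash
python3 - <<'E'
from h import *
s=arm.read_state();print(s['contact_force'],s['gripper_width']);print(tool([648,17,191]))
E
```

```text
[-0.34455561 -0.71787251 -1.41385882] 9.349353204348585
[-0.39839362  2.4734795   6.37208682]
```

Converted, 6 mm is 0.0075, 4 mm is 0.005.

>>> step_hand --offsets '{"rows":[[0,0.0013,0.0025,0,0,0],[0,0.0013,0.005,0,0,0],[0,0.0013,0.0075,0,0,0],[0,0.0013,0.0075,0,0,0],[0,0.0013,0.0075,0,0,0]]}'

```text
clock: 7.1
position: [649.2, 16.3, 190.7]
ee_rot: [-0.648, 0.761, -0.0, 0.001]
contact_force: [1.7, 0.2, -1.2]
gripper_width: 9.4
grasp_force: 59.4
```

```bash
python3 - <<'E'
from h import *
s=arm.read_state();print(s['contact_force'],s['wrist_torque'],s['position'])
E
```

```text
[ 1.67011144  0.21489606 -1.19122104] [ 0.03016196 -0.31737393 -0.06433464] [649.24360373  16.28201917 190.7382184 ]
```

Converted, 1 mm is 0.0013.

>>> step_hand --offsets '{"rows":[[0,0,0.0013,0,0,0],[0,0,0.0013,0,0,0],[0,0,0.0013,0,0,0]]}'

```text
clock: 7.4
position: [649.3, 16.3, 190.6]
ee_rot: [-0.648, 0.761, -0.001, 0.001]
contact_force: [0.3, 0.2, 5.1]
gripper_width: 9.2
grasp_force: 60.0
```

>>> step_hand --offsets '{"rows":[[0,0,0,0,0,0],[0,0,0,0,0,0],[0,0,0,0,0,0],[0,0,0,0,0,0],[0,0,0,0,0,0],[0,0,0,0,0,0],[0,0,0,0,0,0],[0,0,0,0,0,0]]}' --jaw 60

```text
clock: 8.2
position: [648.7, 16.3, 189.3]
ee_rot: [-0.648, 0.761, 0.0, 0.0]
contact_force: [-0.2, 0.3, -0.3]
gripper_width: 59.9
grasp_force: 0.0
```

Converted, -110 mm is -0.1375, -90 mm is -0.1125.

>>> step_hand --offsets '{"rows":[[0,0,-0.025,0,0,0],[0,0,-0.0625,0,0,0],[0,0,-0.1125,0,0,0],[0.0188,0,-0.1375,0,0,0],[0.05,0,-0.1375,0,0,0],[0.08,0,-0.1375,0,0,0],[0.105,0,-0.1375,0,0,0],[0.105,0,-0.1375,0,0,0],[0.105,0,-0.1375,0,0,0],[0.105,0,-0.1375,0,0,0]]}' --jaw 70

```text
clock: 9.2
position: [635.5, -66.1, 299.3]
ee_rot: [-0.649, 0.761, 0.0, 0.0]
contact_force: [0.3, 0.2, 0.2]
gripper_width: 69.8
grasp_force: 0.0
```

```bash
python3 - <<'E'
from h import *
import pickle
c=arm.get_calibration('wrist');im=arm.get_image('wrist');pickle.dump(c,open('w4.pkl','wb'));cv2.imwrite('pics/w4.png',im)
s=arm.get_image('scene');cv2.imwrite('pics/s4.png',s)
a=cv2.resize(im,(480,360)); b=cv2.resize(s[165:255,205:325],(480,360)[::1],interpolation=cv2.INTER_CUBIC)[:, :320]
t=cv2.resize(s[150:255,225:325],(320,336),interpolation=cv2.INTER_CUBIC); t=cv2.copyMakeBorder(t,0,24,0,0,cv2.BORDER_CONSTANT)
cv2.imwrite('pics/m4.png',np.hstack([a,t]))
st=arm.read_state();print(st['position'],st['gripper_width'],st['clock'])
E
```

```text
[635.50538242 -65.85871134 299.18169646] 70.1174539430936 9.3
```

View pics/m4.png

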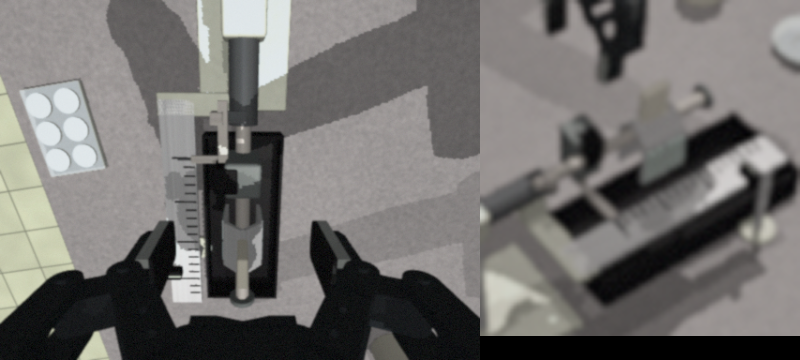

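The carrier hangs astride the bar, upright and clear of the block and disc. Next I'll descend onto the grip block.

Converted, 113 mm is 0.1413, 103 mm is 0.1288.

```bash
python3 - <<'E'
from h import *
print(tool([634.4,-67.2,186]))
E
```

```text
[  1.50396475   0.86412293 113.18175083]
```

>>> step_hand --offsets '{"rows":[[0.0013,0.0013,0.0375,0,0,0],[0.0013,0.0013,0.075,0,0,0],[0.0013,0.0013,0.1063,0,0,0],[0.0013,0.0013,0.1288,0,0,0],[0.0013,0.0013,0.1413,0,0,0],[0.0013,0.0013,0.1413,0,0,0],[0.0013,0.0013,0.1413,0,0,0]]}'

```text
clock: 10.0
position: [634.9, -67.2, 187.2]
ee_rot: [-0.649, 0.761, -0.001, 0.0]
contact_force: [0.2, 0.4, 0.7]
gripper_width: 70.0
grasp_force: 0.0
```

```bash
python3 - <<'E'
from h import *
s=arm.read_state();print(s['contact_force']);print(tool([634.4,-67.2,186]))
E
```

```text
[0.18002496 0.35453486 0.69980146]
[0.03631139 0.50397445 1.18793803]
```

>>> step_hand --offsets '{"rows":[[0,0,0,0,0,0],[0,0,0,0,0,0],[0,0,0,0,0,0],[0,0,0,0,0,0],[0,0,0,0,0,0],[0,0,0,0,0,0],[0,0,0,0,0,0],[0,0,0,0,0,0]]}' --jaw 0

```text
clock: 10.8
position: [636.0, -67.5, 189.1]
ee_rot: [-0.648, 0.761, -0.002, 0.002]
contact_force: [2.0, 0.7, 5.1]
gripper_width: 30.7
grasp_force: 63.3
```

```bash
python3 - <<'E'
from h import *
s=arm.read_state();print(s['contact_force'],s['position'],s['wrist_torque'])
E
```

```text
[2.0127179  0.67886521 5.10187416] [635.98849284 -67.4791576  189.07263994] [ 0.08250322 -0.35265922 -0.22677187]
```

Converted, -32 mm is -0.04, -31 mm is -0.0388.

>>> step_hand --offsets '{"rows":[[-0.0013,0,0,0,0,0],[-0.0038,0,0,0,0,0],[-0.0075,0,0,0,0,0],[-0.0125,0,0,0,0,0],[-0.0188,0,0,0,0,0],[-0.025,0,0,0,0,0],[-0.0313,0,0,0,0,0],[-0.0363,0,0,0,0,0],[-0.0388,0,0,0,0,0],[-0.04,0,0,0,0,0]]}'

```text
clock: 11.8
position: [641.1, -37.1, 189.1]
ee_rot: [-0.648, 0.761, -0.003, 0.002]
contact_force: [2.3, -5.1, 6.0]
gripper_width: 30.1
grasp_force: 63.1
```

```bash
python3 - <<'E'
from h import *
s=arm.read_state();print(s['contact_force'],s['gripper_width'],s['position']-np.array([636,-67.5,189.1]))
E
```

```text
[ 2.29236174 -5.14835912  6.0082427 ] 30.148720832818356 [ 5.07765305e+00  3.03774723e+01 -3.03072549e-02]
```

Converted, -45 mm is -0.0563, -43 mm is -0.0538.

>>> step_hand --offsets '{"rows":[[-0.0025,0,0,0,0,0],[-0.0063,0,0,0,0,0],[-0.0125,0,0,0,0,0],[-0.02,0,0,0,0,0],[-0.0275,0,0,0,0,0],[-0.035,0,0,0,0,0],[-0.0425,0,0,0,0,0],[-0.0488,0,0,0,0,0],[-0.0538,0,0,0,0,0],[-0.0563,0,0,0,0,0]]}'

```text
clock: 12.8
position: [648.5, 7.1, 189.1]
ee_rot: [-0.648, 0.761, -0.003, 0.002]
contact_force: [4.6, -5.5, 3.9]
gripper_width: 30.8
grasp_force: 62.8
```

>>> step_hand --offsets '{"rows":[[-0.0025,0,0,0,0,0],[-0.0063,0,0,0,0,0],[-0.0125,0,0,0,0,0],[-0.02,0,0,0,0,0],[-0.0275,-0.0013,0,0,0,0],[-0.035,-0.0013,0,0,0,0],[-0.0425,-0.0013,0,0,0,0],[-0.0488,-0.0013,0,0,0,0],[-0.0538,-0.0013,0,0,0,0],[-0.0563,-0.0013,0,0,0,0]]}'

```text
clock: 13.8
position: [655.9, 51.1, 189.1]
ee_rot: [-0.648, 0.762, -0.002, 0.001]
contact_force: [0.6, -6.1, 5.7]
gripper_width: 30.8
grasp_force: 63.5
```

```bash
python3 - <<'E'
from h import *
import pickle
u=np.array([np.sin(.165),np.cos(.165)]);n=np.array([u[1],-u[0]])
s=arm.read_state();d=(s['position']-np.array([636,-67.5,189.1]))[:2];print(s['contact_force'],s['gripper_width'],d@u,d@n)
c=arm.get_calibration('wrist');im=arm.get_image('wrist');pickle.dump(c,open('w5.pkl','wb'));cv2.imwrite('pics/w5.png',im)
p=proj(c,[728,57,137])[0];print(p); x,y=p.astype(int)
crop=im[max(0,y-40):y+40,max(0,x-40):x+70];cv2.imwrite('pics/w5c.png',np.hstack([cv2.resize(crop,None,fx=4.5,fy=4.5,interpolation=cv2.INTER_CUBIC),cv2.resize(im,(300,360))[:, :][:360]])) if crop.shape[0]==80 else None
print(max(0,x-40),max(0,y-40))
t=arm.get_image('top');cv2.imwrite('pics/t5.png',t);sc=arm.get_image('scene');cv2.imwrite('pics/s5.png',sc)
E
```

```text
[ 0.58224574 -6.0568138   5.74600493] 30.75397120986064 120.23262804543435 0.13000827510805024
[147.4217029  243.69544502]
107 203
```

View pics/w5c.png

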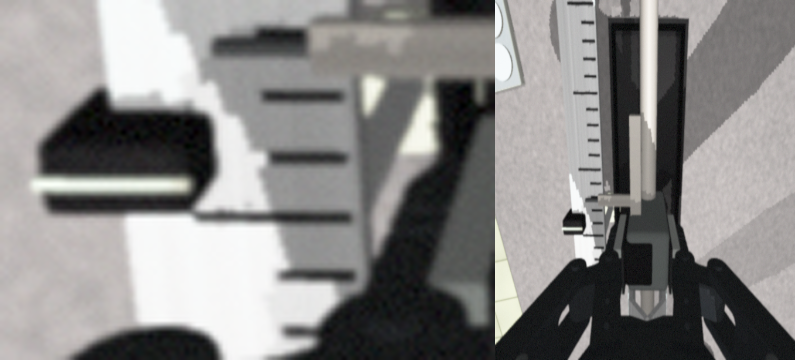

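The crop shows the pointer tip at about (308,47), with its band at rows 22–75, and the marker line's right end at (190,185).

```bash
python3 - <<'E'
from h import *
import pickle
c=pickle.load(open('w5.pkl','rb'))
u=np.array([np.sin(.165),np.cos(.165)]);n=np.array([u[1],-u[0]])
f=lambda x,y,z:cast(c,(x/4.5+107,y/4.5+203),z)[:2]
m=f(190,185,137);
for r in (22,47,75):
  p=f(308,r,132); print(r,(m-p)@u,(m-p)@n,p)
print(m); d=[f(x,y,125) for x,y in [(265,97),(270,158),(195,217)]];print([(m-q)@u for q in d])
s=arm.read_state();d=(s['position']-np.array([636,-67.5,189.1]))[:2];print(s['position'],d@u,d@n)
E
```

```text
22 22.69106369013132 17.025160144209167 [706.42750964  37.87803052]
47 18.945001793439385 16.744403321785228 [707.31975272  41.52709977]
75 14.699146953266402 16.42618842137129 [708.33103729  45.66302138]
[726.94850021  57.46449001]
[np.float64(8.171182582089381), np.float64(-1.7274568381973698), np.float64(-11.639953753973998)]
[655.90718539  51.1408921  189.07735475] 120.29935526138439 0.1497699944240658
```

The rows are not in the units I measure in: shifts go in shares of 800 mm and turns go in shares of pi rad. I convert before sending: -18 mm is -0.0225, -16 mm is -0.02.

```bash
python3 - <<'E'
from h import *
import pickle
c=pickle.load(open('w5.pkl','rb'))
u=np.array([np.sin(.165),np.cos(.165)]);n=np.array([u[1],-u[0]])
f=lambda x,y,z:cast(c,(x/4.5+107,y/4.5+203),z)[:2]
m=f(190,185,137);p=f(213,46,132);print((m-p)@u,(m-p)@n)
E
```

```text
19.026798994399737 3.411747178214419
```

>>> step_hand --offsets '{"rows":[[-0.0025,0,0,0,0,0],[-0.0063,0,0,0,0,0],[-0.0113,0,0,0,0,0],[-0.0163,0,0,0,0,0],[-0.02,0,0,0,0,0],[-0.0225,0,0,0,0,0],[-0.0225,0,0,0,0,0],[-0.0225,0,0,0,0,0],[-0.0225,0,0,0,0,0]]}'

```text
clock: 14.85
position: [658.8, 68.7, 189.1]
ee_rot: [-0.648, 0.762, -0.002, 0.001]
contact_force: [1.7, -6.5, 5.1]
gripper_width: 30.5
grasp_force: 63.5
```

```bash
python3 - <<'E'
from h import *
import pickle
u=np.array([np.sin(.165),np.cos(.165)]);n=np.array([u[1],-u[0]])
s=arm.read_state();d=(s['position']-np.array([636,-67.5,189.1]))[:2];print(s['contact_force'],d@u,d@n)
c=arm.get_calibration('wrist');im=arm.get_image('wrist');pickle.dump(c,open('w6.pkl','wb'))
x,y=proj(c,[728,57,137])[0].astype(int);x-=40;y-=40;print(x,y)
sc=arm.get_image('scene')
a=cv2.resize(im[y:y+80,x:x+90],(405,360),interpolation=cv2.INTER_CUBIC);b=cv2.resize(sc[130:220,235:330],(380,360),interpolation=cv2.INTER_CUBIC)
cv2.imwrite('pics/m6.png',np.hstack([a,b]))
E
```

```text
[ 1.69975603 -6.46920792  5.13663586] 138.0846686206085 0.15468387986208398
104 177
```

View pics/m6.png

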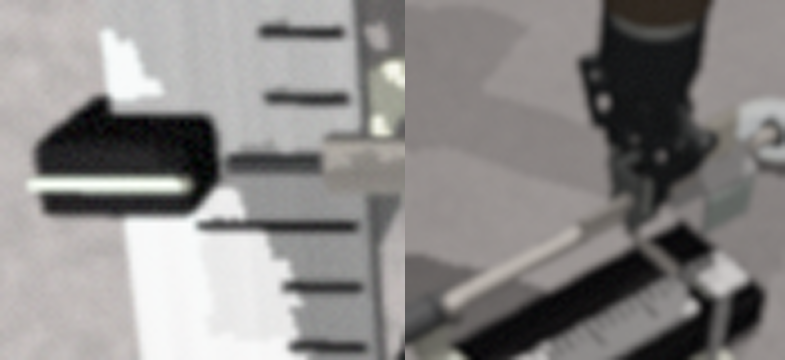

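The pointer tip is at crop (228,161) and the marker line's end at (188,185). The scene view shows the carrier still hanging.

```bash
python3 - <<'E'
from h import *
import pickle
c=pickle.load(open('w6.pkl','rb'))
u=np.array([np.sin(.165),np.cos(.165)]);n=np.array([u[1],-u[0]])
f=lambda x,y,z:cast(c,(x/4.5+104,y/4.5+177),z)[:2]
m=f(188,185,137);p=f(228,161,132);print((m-p)@u,(m-p)@n,m)
print([(m-f(x,y,125))@u for x,y in [(265,32),(268,98),(200,226)]])
E
```

```text
1.551697022833546 4.0077594608680736 [727.35807921  57.50945944]
[np.float64(18.365207066835872), np.float64(8.479171250071339), np.float64(-11.6000560873802)]
```

Converted, -0.7 mm is -0.0009.

>>> step_hand --offsets '{"rows":[[-0.0009,0,0,0,0,0],[-0.0009,0,0,0,0,0],[-0.0009,0,0,0,0,0],[-0.0009,0,0,0,0,0],[-0.0009,0,0,0,0,0],[-0.0009,0,0,0,0,0],[-0.0009,0,0,0,0,0],[-0.0009,0,0,0,0,0],[-0.0009,0,0,0,0,0],[-0.0009,0,0,0,0,0]]}'

```text
clock: 15.95
position: [658.9, 69.2, 189.1]
ee_rot: [-0.648, 0.762, -0.002, 0.001]
contact_force: [0.6, -6.2, 6.3]
gripper_width: 30.5
grasp_force: 63.6
```

```bash
python3 -c "
from bench import arm
print(arm.read_state()['position'],arm.job_done())"
```

```text
the job is handed in; nothing more can be done
[658.93151443  69.23161131 189.06476814] None
```

I handed the job in at about 16 s: the last images, taken before a final 0.7 mm nudge, showed the carrier still hanging on the bar. The arm is held about 139 mm out, with the pointer an estimated 1 mm from the marker line (limit 5 mm). No verdict came back.

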